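# Clamp a painted panel on the sanding board with the swing bar and tapered peg

### The arm

A 6-joint arm with a two-finger parallel gripper is mounted at the origin on the work surface. World frame = base frame: x ahead of the robot, y to its left, z up, the work surface at z = 0. Lengths are in mm, angles in rad, forces in N, time in s.
With the tool pointing down it reaches from about 350 to 975 mm from the base axis. Payload 7.1 kg.
Tool frame: the origin (TCP) lies at the centre of the arm's flange, where the gripper is bolted on; the fingertips stand 182 mm ahead of it and the grasp point (between the pads) lies 163 mm ahead of it; z points along the fingers, y is the line along which they close (so a half turn about z gives the same grasp; the last joint's range is limited). The gripper opens to 88 mm and grips with 3 to 60 N. Pads are 20 mm wide; open, the fingers measure 115 mm over their backs; the gripper's body (75 mm by 178 mm) begins 61 mm behind the grasp point.
Start: joints at [-1.208, 0.423, 1.63, -0, 1.089, -0.019], TCP at [232.886, -579.975, 404.675] pointing down, gripper open.
Joint ranges: [-3, 3], [-0.9, 2.11], [0.09, 2.58], [-1.31, 4.45], [0.11, 2.69], [-2.54, 2.54]. Speed limits (rad/s): [2.39, 2.39, 3.01, 3.14, 3.14, 3.14].

### API

Orientations are given as a rotation vector (axis times angle).
In Python, from workcell import readout, get_image, ctrl gives the robot as it stands.
- The arm moves only by the tool step_arm, never from a script. Its argument "targets" is a list that holds one entry, the list of rows, each a list of 7 numbers: the shift along the world's x, y, z as a fraction of full scale, then the turn, a rotation vector about the world's x, y, z as a fraction of full scale, then the opening, from 0 (shut) to 1 (fully open). In form: [[[dx, dy, dz, wx, wy, wz, claw], ...]]. A call has exactly 5 rows; each row shifts and turns the commanded pose from where the row before left it; what a row does not reach is not made up. Full scale, the value 1, is 0.05 m for a shift and 4 degrees for a turn. A row lasts 1/8 s, in which the tool goes at most 62.5 mm and 10.7 degrees, less where a joint would pass 70% of its speed; a pose out of reach is approached as far as the arm can. A call with a number of a shift or a turn outside -1 to 1 is refused whole. A call with a gripper value outside its range is refused whole. The fingers move at their own pace and stop on an object; the grip force is fixed at half the most. Time passes only in rows, so rows that do not move let the fingers close, or fill a call up. It gives the time, the measured TCP pose, the force, the opening and the grip force at its end, in the units of the state.
- readout.get_obs(): the state, without advancing time (a new reading comes with each control period).
- get_image(name): name is "scene" or "top" or "wrist"; returns a dict with "pixels" (400x640x3 uint8, red, green, blue), "intrinsics" (3x3 intrinsics, pixels), "k1" (the pictures are not rectified: a ray, as slopes to the right and down, at radius r is drawn at 1 + k1 r^2 times it, then the intrinsics apply), "extrinsics" (4x4, takes a point from world to camera coordinates). Camera axes: x right, y down, z forward; pixel columns grow to the right and rows downward; lengths in mm; the calibration is good to about 2 mm. A picture is of the moment at which its call begins. There is no depth.
- ctrl.close_job(): hands the job in; it is judged then, once.
The state is a dict: "t": time; "qpos": joint angles; "qvel": joint speeds; "joint_torque": joint torques, N m; "ee_pos": TCP position; "orientation": TCP orientation; "ft_force": force on the tool from outside, world axes, zero at the start; "moment": the same for the moment, N m; "width": finger opening in mm; "grasp_force": force on a finger pad.
Only numpy, scipy, OpenCV 4.12 (cv2) and the standard library are available. Lean on these libraries where they do the work, as an engineer would, in place of code of your own. Each camera call takes 0.05 s, during which the arm holds its last target. There are 200 camera calls.

### The job

Get the painted wood panel ready for sanding: push the free end of the board's swing bar so that the bar slides the panel square and snug against the far fence. Then take the red-headed tapered peg out of its rack, set it upright in the hole behind the bar's free end and press it down by feel until it wedges the bar tight, so that the panel stays clamped when you let go. Press gently enough not to dent the panel's edges, and leave the brass dog and the other things on the table where they are.

Things in the scene. Friction and masses are not known exactly. Their poses are not given: they have to be found in the camera images.
- jig: Clamping board: fixed plywood board 360 x 420 x 36 mm on the table. Origin under its centre; x to the fence at its far side, y along the fence, z up. The fence, a 30 mm high cork-faced strip along y, is screwed down through slots: its working face is set at x = 85 to 86.2 mm, different each time and not measured: feel for it.
- bar: Brown wood swing bar 335 x 30 x 30 mm high, underside 37 mm above the table. Turns about an upright bolt (wing nut on top) at x = -57, y = +165 mm of the board. Origin on the bolt's axis at the underside; it runs along its own -y to the free end at y = -315 mm; cork face at x = +15, bare back at x = -15 mm. Home: within 0.006 rad of parallel to the fence; starts 0.28 to 0.36 rad open, free end nearer the robot.
- bar_end (a point): Point on the bar's bare back face, 290 mm from the bolt, half-way up: push here, square to the face. The bolt is stiff: 1 to 2 N here turns the bar and it stays where left; sliding the panel adds up to 4 N. The bar bears on the panel 170 to 280 mm from the bolt, so it squeezes it with 1 to 1.7 times the push; 13 to 17 N here, with the panel at the fence, is snug. Slow down before the panel meets the fence: a knock counts too.
- peg_hole (a point): Centre of the mouth of the round 19 mm hole through the board (36 mm above the table, 36 mm deep). It lies 290 mm along the bar from the bolt and 10 to 12 mm behind the bar's back when the bar is home; a bar 1.5 mm or more short of home covers its rim.
- panel: Wooden painting panel, green face, blue and bare-wood sides: 127 (x) x 178 (y) x 38 mm high, 0.27 to 0.53 kg, loose on the board between bar and fence. Origin at the centre of its underside; x to the fence. Home: flat along the fence, centre at x = 21.5 to 22.7 mm of the board. Its edges dent if the bar squeezes it with more than 35 N.
- peg_head (a point): Centre of the tapered peg's red head (39 mm across, 34 mm high), 83 mm above its foot, 17 mm below its top; z up along the peg. Peg 100 mm long: chamfered foot, lower 34 mm straight, 18 mm across, then 32 mm of taper widening to 37 mm, then the head. It stands upright in one of the rack's two holes, its foot on the table.
- peg_foot (a point): Centre of the peg's foot (lower end face). In the board's hole the taper catches on the bar's upper back edge, and wedges the bar; how deep differs by some mm from time to time, the foot ending above the table. Pressed down on its top with 16 to 22 N it stays wedged by friction when let go.
- brass_dog: Straight brass dog, 18 mm across with a 25 mm head, 70 mm tall, in the other hole of the rack; not needed here. Origin at its foot.
- rack: Fixed wooden rack 150 x 56 x 30 mm with two 20 mm holes through it, 90 mm apart along its x. Origin under its centre.
- sanding_block: Loose sanding block, cork with a yellow top, 100 x 62 x 30 mm. Origin under its centre.
- paint_tube: Loose white and red paint tube lying down, about 120 x 36 x 26 mm. Origin under its middle.
- brush_can: Copper-coloured can 76 mm across, 95 mm high, with brushes standing to 240 mm. Origin under its centre.

How it is judged:
By the outcome, as a careful person would: the job done as asked, in the order asked, and still so for the second after the job is handed in, with the robot touching nothing.
It also fails if it takes over 72 s, if anything falls off the work surface, if the arm or the gripper's body presses on something with over 40 N, if the wrist force passes 120 N, or if a joint passes its speed limit or range.

## Working session

There is one attempt and no reset: what is moved stays moved. The work goes in short steps, Python scripts to look and compute and a tool call to move; the robot and the scene stay as the last step left them, time stands still between calls to the robot, and variables do not carry over. Pictures are saved under pics/ and viewed, at most 10 in all, crops included, and the job is handed in when it is done.

Besides the shell and the picture viewer there is one more tool, called after "Request:" as name(argument=value, ...) on one line, values as JSON. step_arm: Moves the arm, as the interface text tells. Shift numbers are shares of 0.05 m and turn numbers shares of 4 degrees, none past 1 either way. Its arguments: {"type":"object","properties":{"targets":{"type":"array"}},"required":["targets"]}

```bash
mkdir -p pics
cat > h.py <<'E'
import numpy as np, cv2
from workcell import readout, get_image, ctrl
def snap(n,f):
    d=get_image(n); cv2.imwrite('pics/'+f,cv2.cvtColor(d['pixels'],cv2.COLOR_RGB2BGR))
    np.savez('pics/'+n+'.npz',K=d['intrinsics'],k1=d['k1'],E=d['extrinsics']); return d
def cal(n): return np.load('pics/'+n+'.npz')
def dist(k1): return np.array([float(k1),0,0,0,0])
def back(n,uv,z):
    d=cal(n); E=d['E']; R,t=E[:3,:3],E[:3,3]
    p=cv2.undistortPoints(np.array(uv,float).reshape(-1,1,2),d['K'],dist(d['k1'])).reshape(-1,2)
    c=-R.T@t; out=[]
    for q in p:
        r=R.T@np.array([q[0],q[1],1]); out.append(c+r*(z-c[2])/r[2])
    return np.array(out)
def proj(n,P):
    d=cal(n);E=d['E']
    return cv2.projectPoints(np.array(P,float).reshape(-1,1,3),cv2.Rodrigues(E[:3,:3])[0],E[:3,3],d['K'],dist(d['k1']))[0].reshape(-1,2)
E
python3 - <<'E'
from h import *
np.set_printoptions(precision=2,suppress=True)
for n in ['top','scene']:
    d=snap(n,n+'1.png'); print(d['k1'],d['intrinsics'],d['extrinsics'])
o=readout.get_obs(); print({k:np.round(v,3) for k,v in o.items()})
E
```

```text
-0.03918002013185563 [[471.74   0.   335.36]
 [  0.   471.74 204.4 ]
 [  0.     0.     1.  ]] [[  -0.     -1.      0.01   29.82]
 [  -1.     -0.     -0.08  574.57]
 [   0.08   -0.01   -1.   1318.85]
 [   0.      0.      0.      1.  ]]
-0.01913306534126482 [[366.96   0.   314.08]
 [  0.   366.96 200.74]
 [  0.     0.     1.  ]] [[   0.82    0.57    0.01 -491.34]
 [   0.49   -0.69   -0.53 -183.11]
 [  -0.3     0.44   -0.85 1295.26]
 [   0.      0.      0.      1.  ]]
{'t': np.float64(0.1), 'qpos': array([-1.21,  0.42,  1.63,  0.  ,  1.09, -0.02]), 'qvel': array([ 0., -0., -0.,  0., -0., -0.]), 'joint_torque': array([ -0.  , -54.56, -27.43,   0.07,   0.02,  -0.  ]), 'ee_pos': array([ 232.81, -579.76,  404.  ]), 'orientation': array([-3.08, -0.6 ,  0.  ]), 'ft_force': array([ 0.31, -1.26, -0.85]), 'moment': array([0.03, 0.01, 0.  ]), 'grasp_force': np.float64(0.0), 'width': np.float64(87.894)}
```

View pics/top1.png

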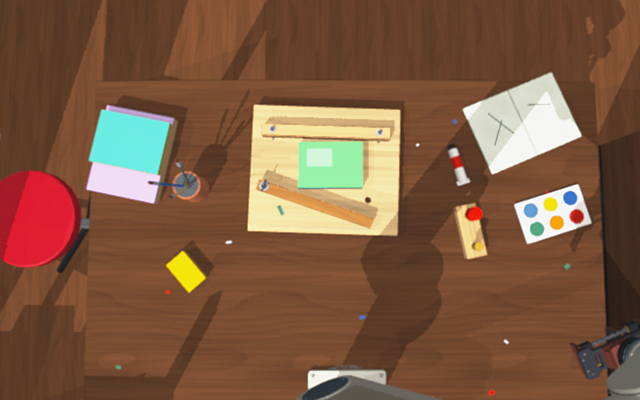

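View pics/scene1.png

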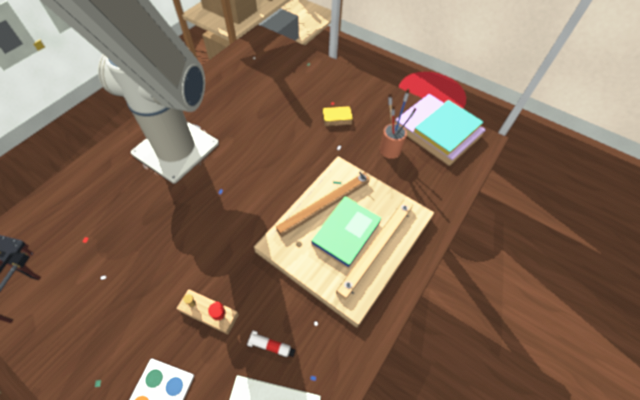

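The top view shows board corners near (254,104), (401,110), (397,236) and (248,230), the hole near (368,200), the bolt near (264,186) and the red head near (474,213). In the scene view the head is at (216,310) and the dog at (189,298). I'll enlarge the board area and triangulate the peg.

Run:
```python
from h import *
from scipy.optimize import least_squares
np.set_printoptions(precision=1,suppress=True)
im=cv2.imread('pics/top1.png'); cv2.imwrite('pics/b1.png',cv2.resize(im[95:245,240:410],None,fx=4,fy=4,interpolation=cv2.INTER_CUBIC))
def red(f,x0,x1,y0,y1):
    c=cv2.imread('pics/'+f).astype(int)[y0:y1,x0:x1]; m=(c[...,2]>150)&(c[...,1]<70)&(c[...,0]<70)
    v,u=np.nonzero(m); print(f,m.sum(),u.min()+x0,u.max()+x0,v.min()+y0,v.max()+y0); return np.array([u.mean()+x0,v.mean()+y0])
a=red('top1.png',462,488,200,225); b=red('scene1.png',203,230,298,323); print(a,b)
r=least_squares(lambda P:np.r_[proj('top',P)[0]-a,proj('scene',P)[0]-b],[450,-330,90]); print('head',r.x,r.fun)
print('board corners',back('top',[(254,104),(401,110),(397,236),(248,230)],36))
print('hole',back('top',[(368,200)],36),'head z95',back('top',[a],93))
```

```text
top1.png 170 466 482 206 219
scene1.png 81 210 222 302 319
[474.4 213.3] [217.6 311.8]
head [ 547.  -344.4   91.8] [-1.  -0.8 -1.1  0.1]
board corners [[ 863.5  264.    36. ]
 [ 846.3 -159.2   36. ]
 [ 484.5 -143.3   36. ]
 [ 501.3  275.4   36. ]]
hole [[586.1 -62.3  36. ]] head z95 [[ 544.7 -346.7   93. ]]
```

View pics/b1.png

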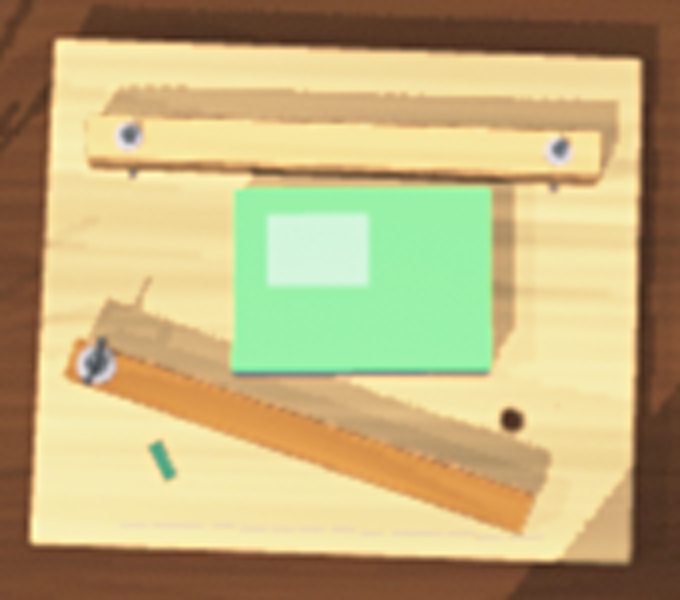

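The enlarged view shows corners at crop (55,38), (642,58), (632,563) and (30,545). The hole is at (511,420), the bolt at (96,362), and the bar's free end at (540,490) to (522,535). Nothing is in the way.

Run:
```python
from h import *
from scipy.optimize import least_squares
np.set_printoptions(precision=3,suppress=True)
f=lambda L:[(240+(x+.5)/4-.5,95+(y+.5)/4-.5) for x,y in L]
C=np.array([(180,210),(180,-210),(-180,-210),(-180,210),(-83,-125)]);uv=np.array(f([(55,38),(642,58),(632,563),(30,545),(511,420)]))
def W(p,Q,z): 
    Q=np.atleast_2d(Q);c,s=np.cos(p[2]),np.sin(p[2]); return np.c_[p[0]+c*Q[:,0]-s*Q[:,1],p[1]+s*Q[:,0]+c*Q[:,1],np.full(len(Q),z)]
r=least_squares(lambda p:(proj('top',W(p,C,36))-uv).ravel(),[674,60,-.04]);p=r.x;print('board',p,r.fun)
np.save('board.npy',p)
print('hole fit',W(p,C[4],36),'direct',back('top',uv[4:],36))
print('bolt',W(p,(-57,165),0))
e=back('top',f([(540,490),(522,535),(67,378)]),67);print('bar end corners',e)
c,s=np.cos(p[2]),np.sin(p[2])
bl=(e[:,:2]-p[:2])@np.array([[c,-s],[s,c]]);print('in board',bl)
d=bl[1]-bl[2];print('bar angle open',np.arctan2(-d[0],-d[1]))
for th in (.36,.3,.2,.1,0):
    q=np.array([-57,165])+np.array([[np.cos(th),np.sin(-th)],[np.sin(th),np.cos(th)]])@np.array([-15,-290]) if 0 else None
    R=np.array([[np.cos(-th),-np.sin(-th)],[np.sin(-th),np.cos(-th)]]); q=np.array([-57,165])+R@np.array([-15,-290]);print(th,'back pt',W(p,q,52), 'free end back',W(p,np.array([-57,165])+R@np.array([-15,-315]),67))
# rack
print(back('top',[(456,206),(475,203),(486,256),(465,259)],30), 'dog',back('top',[(478,247)],70))
print('scene reproj hole',proj('scene',W(p,C[4],36)))
```

```text
board [674.169  60.713  -0.032] [ 0.345  0.785 -0.576  0.549 -0.615 -0.444  0.499 -0.78   0.342 -0.021]
hole fit [[587.177 -61.542  36.   ]] direct [[587.117 -60.575  36.   ]]
bolt [[622.526 227.468   0.   ]]
bar end corners [[535.833 -77.957  67.   ]
 [504.902 -65.373  67.   ]
 [613.249 248.336  67.   ]]
in board [[-133.787 -143.065]
 [-165.108 -131.485]
 [ -66.946  185.558]]
bar angle open 0.3002559601596677
0.36 back pt [[497.796 -34.768  52.   ]] free end back [[488.239 -57.869  67.   ]]
0.3 back pt [[513.746 -41.776  52.   ]] free end back [[505.59  -65.408  67.   ]]
0.2 back pt [[541.169 -51.29   52.   ]] free end back [[535.413 -75.619  67.   ]]
0.1 back pt [[569.404 -58.02   52.   ]] free end back [[566.107 -82.801  67.   ]]
0 back pt [[598.171 -61.897  52.   ]] free end back [[597.364 -86.884  67.   ]]
[[ 569.578 -313.367   30.   ]
 [ 578.163 -368.085   30.   ]
 [ 427.821 -395.848   30.   ]
 [ 419.574 -335.843   30.   ]] dog [[ 453.484 -361.274   70.   ]]
scene reproj hole [[298.257 245.16 ]]
```

Request:
step_arm(targets=[[[0.32,0.71,0,0,0,-1,0],[0.32,0.71,0,0,0,-1,0],[0.32,0.71,0,0,0,-1,0],[0.32,0.71,0,0,0,-1,0],[0.32,0.71,0,0,0,-1,0]]])

```text
t: 0.72
ee_pos: [313.1, -401.2, 404.4]
orientation: [-3.141, -0.047, 0.0]
ft_force: [0.3, -0.8, -0.2]
width: 41.3
grasp_force: 0.0
```

Request:
step_arm(targets=[[[0.32,0.71,0,0,0,-1,0],[0.32,0.71,0,0,0,0,0],[0.32,0.71,0,0,0,0,0],[0.32,0.71,0,0,0,0,0],[0.32,0.71,0,0,0,0,0]]])

```text
t: 1.35
ee_pos: [393.1, -223.7, 404.5]
orientation: [-3.141, 0.058, 0.0]
ft_force: [0.9, 0.1, -0.1]
width: 0.4
grasp_force: 0.0
```

Request:
step_arm(targets=[[[0.32,0.71,0,0,0,0,0],[0.32,0.71,0,0,0,0,0],[0.32,0.71,0,0,0,0,0],[0.32,0.71,0,0,0,0,0],[0.32,0.71,0,0,0,0,0]]])

```text
t: 1.98
ee_pos: [473.2, -46.2, 404.5]
orientation: [3.141, -0.058, -0.0]
ft_force: [0.4, -0.6, -0.5]
width: 0.3
grasp_force: 0.0
```

Request:
step_arm(targets=[[[0,0,-0.7,0,0,0,0],[0,0,-0.7,0,0,0,0],[0,0,-0.7,0,0,0,0],[0,0,-0.7,0,0,0,0],[0,0,-0.7,0,0,0,0]]])

```text
t: 2.6
ee_pos: [472.8, -47.4, 228.5]
orientation: [-3.141, 0.058, 0.0]
ft_force: [0.4, 0.1, -0.0]
width: 0.0
grasp_force: 0.0
```

Request:
step_arm(targets=[[[0.15,-0.02,0,0,0,0,0],[0.15,-0.02,0,0,0,0,0],[0.15,-0.02,0,0,0,0,0],[0.15,-0.02,0,0,0,0,0],[0.15,-0.02,0,0,0,0,0]]])

```text
t: 3.22
ee_pos: [510.9, -52.6, 230.2]
orientation: [3.141, -0.058, 0.001]
ft_force: [-1.1, -0.3, -0.5]
width: 0.6
grasp_force: 0.6
```

Request:
step_arm(targets=[[[0.15,-0.02,0,0,0,0,0],[0.15,-0.02,0,0,0,0,0],[0.15,-0.02,0,0,0,0,0],[0.1,-0.02,0,0,0,0,0],[0.1,-0.02,0,0,0,0,0]]])

```text
t: 3.85
ee_pos: [543.1, -57.6, 229.5]
orientation: [-3.141, 0.058, 0.001]
ft_force: [-2.6, -1.4, 0.1]
width: 0.3
grasp_force: 0.9
```

Request:
step_arm(targets=[[[0.08,-0.01,0,0,0,0,0],[0.08,-0.01,0,0,0,0,0],[0.08,-0.01,0,0,0,0,0],[0.06,-0.01,0,0,0,0,0],[0.06,-0.01,0,0,0,0,0]]])

```text
t: 4.47
ee_pos: [561.1, -60.0, 229.7]
orientation: [3.141, -0.058, -0.0]
ft_force: [-1.9, -1.1, -0.4]
width: 0.7
grasp_force: 0.8
```

Request:
step_arm(targets=[[[0.04,-0.01,0,0,0,0,0],[0.04,-0.01,0,0,0,0,0],[0.03,0,0,0,0,0,0],[0.03,0,0,0,0,0,0],[0.03,0,0,0,0,0,0]]])

```text
t: 5.1
ee_pos: [569.4, -61.1, 229.7]
orientation: [3.141, -0.058, -0.0]
ft_force: [-2.4, -1.1, -0.9]
width: 0.3
grasp_force: 0.8
```

Request:
step_arm(targets=[[[0.03,0,0,0,0,0,0],[0.03,0,0,0,0,0,0],[0.02,0,0,0,0,0,0],[0.02,0,0,0,0,0,0],[0.02,0,0,0,0,0,0]]])

```text
t: 5.72
ee_pos: [575.3, -61.0, 229.6]
orientation: [3.141, -0.058, -0.001]
ft_force: [-3.4, -2.2, 2.5]
width: 0.4
grasp_force: 1.4
```

Request:
step_arm(targets=[[[0.02,0,0,0,0,0,0],[0.02,0,0,0,0,0,0],[0.02,0,0,0,0,0,0],[0.02,0,0,0,0,0,0],[0.02,0,0,0,0,0,0]]])

```text
t: 6.35
ee_pos: [580.4, -61.0, 229.6]
orientation: [-3.141, 0.058, 0.0]
ft_force: [-3.5, -1.4, -0.4]
width: 0.6
grasp_force: 1.3
```

Request:
step_arm(targets=[[[0.015,0,0,0,0,0,0],[0.015,0,0,0,0,0,0],[0.015,0,0,0,0,0,0],[0.01,0,0,0,0,0,0],[0.01,0,0,0,0,0,0]]])

```text
t: 6.98
ee_pos: [583.6, -61.0, 229.7]
orientation: [3.141, -0.058, -0.0]
ft_force: [-2.6, -1.2, 0.2]
width: 0.5
grasp_force: 1.3
```

Request:
step_arm(targets=[[[0.01,0,0,0,0,0,0],[0.01,0,0,0,0,0,0],[0.01,0,0,0,0,0,0],[0.01,0,0,0,0,0,0],[0.01,0,0,0,0,0,0]]])

```text
t: 7.6
ee_pos: [586.1, -61.0, 229.7]
orientation: [3.141, -0.058, -0.0]
ft_force: [-3.3, -1.8, 0.5]
width: 0.2
grasp_force: 1.4
```

Request:
step_arm(targets=[[[0.01,0,0,0,0,0,0],[0.01,0,0,0,0,0,0],[0.01,0,0,0,0,0,0],[0.01,0,0,0,0,0,0],[0,0,0,0,0,0,0]]])

```text
t: 8.22
ee_pos: [587.7, -61.0, 229.7]
orientation: [-3.141, 0.058, 0.002]
ft_force: [-4.8, -2.8, 2.8]
width: 0.5
grasp_force: 2.8
```

Force is rising, so I'll use half-millimetre steps.

Request:
step_arm(targets=[[[0.01,0,0,0,0,0,0],[0,0,0,0,0,0,0],[0.01,0,0,0,0,0,0],[0,0,0,0,0,0,0],[0,0,0,0,0,0,0]]])

```text
t: 8.85
ee_pos: [588.0, -61.0, 229.6]
orientation: [-3.141, 0.058, 0.005]
ft_force: [-9.0, -1.7, 5.0]
width: 0.2
grasp_force: 4.2
```

Request:
step_arm(targets=[[[0.01,0,0,0,0,0,0],[0,0,0,0,0,0,0],[0.008,0,0,0,0,0,0],[0,0,0,0,0,0,0],[0,0,0,0,0,0,0]]])

```text
t: 9.48
ee_pos: [588.4, -61.0, 229.5]
orientation: [-3.141, 0.058, 0.008]
ft_force: [-11.0, -2.7, 7.5]
width: 0.5
grasp_force: 5.6
```

Request:
step_arm(targets=[[[0.01,0,0,0,0,0,0],[0,0,0,0,0,0,0],[0.014,0,0,0,0,0,0],[0,0,0,0,0,0,0],[0,0,0,0,0,0,0]]])

```text
t: 10.1
ee_pos: [588.8, -60.9, 229.4]
orientation: [-3.141, 0.058, 0.012]
ft_force: [-15.5, -2.6, 10.7]
width: 0.4
grasp_force: 7.2
```

Run:
```python
from h import *
d=snap('top','top2.png')
im=cv2.imread('pics/top2.png'); cv2.imwrite('pics/b2.png',cv2.resize(im[95:245,240:410],None,fx=4,fy=4,interpolation=cv2.INTER_CUBIC))
d=snap('scene','scene2.png')
im=cv2.imread('pics/scene2.png'); cv2.imwrite('pics/s2.png',cv2.resize(im[150:300,250:450],None,fx=4,fy=4,interpolation=cv2.INTER_CUBIC))
print(readout.get_obs()['ft_force'])
```

```text
[-14.66274201  -3.34472773  10.48903425]
```

View pics/s2.png

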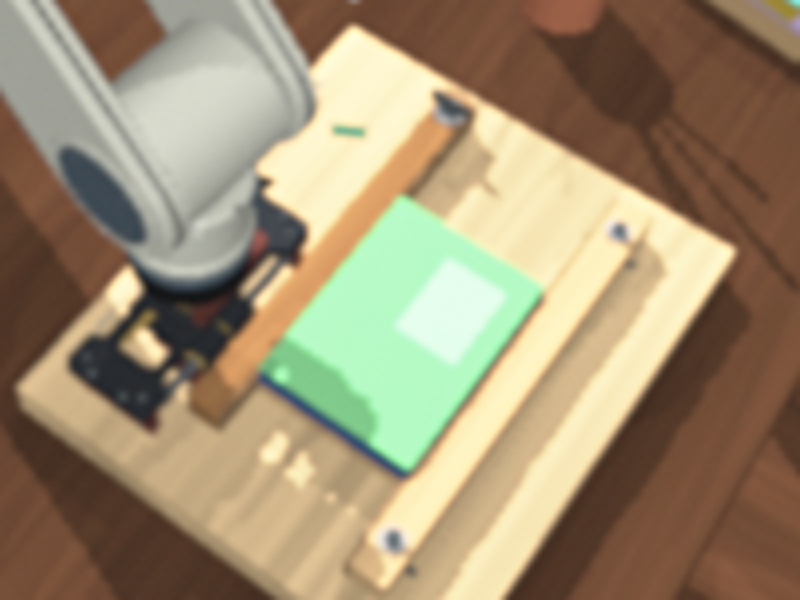

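The bar is parallel to the fence and the panel is flush on it, at about 15 N. I'll back off and go above the peg.

Request:
step_arm(targets=[[[-0.05,0,0,0,0,0,0],[-0.15,0,0,0,0,0,0],[0,0,0.9,0,0,0,0],[0,0,0.9,0,0,0,0],[0,0,0.9,0,0,0,0]]])

```text
t: 10.82
ee_pos: [581.5, -60.7, 366.5]
orientation: [-3.141, 0.058, -0.003]
ft_force: [0.1, -0.3, -0.5]
width: 0.6
grasp_force: 0.0
```

Request:
step_arm(targets=[[[-0.1,-0.8,0,0,0,1,1],[-0.1,-0.8,0,0,0,1,1],[-0.1,-0.8,0,0,0,1,1],[-0.1,-0.8,0,0,0,0,1],[-0.1,-0.8,0,0,0,0,1]]])

```text
t: 11.45
ee_pos: [556.4, -262.2, 365.2]
orientation: [3.129, 0.271, 0.004]
ft_force: [0.1, 0.9, -0.2]
width: 46.9
grasp_force: 0.0
```

Request:
step_arm(targets=[[[-0.16,-0.84,0,0,0,0,1],[0,-0.8,0,0,0,0,1],[0,0,0,0,0,0,1],[0,0,0,0,0,0,1],[0,0,0,0,0,0,1]]])

```text
t: 12.08
ee_pos: [548.5, -341.8, 364.7]
orientation: [-3.13, -0.272, -0.0]
ft_force: [0.7, -0.4, -0.2]
width: 87.9
grasp_force: 0.0
```

Run:
```python
from h import *
np.set_printoptions(precision=2,suppress=True)
d=snap('wrist','w1.png'); im=cv2.imread('pics/w1.png')
t=cv2.imread('pics/b2.png'); 
d=snap('top','top3.png'); t=cv2.imread('pics/top3.png')[95:245,240:410]
out=np.zeros((580,640,3),np.uint8); out[:400]=im; out[400:550,:170]=t
cv2.imwrite('pics/w1b.png',out)
c=im.astype(int); m=((c[...,2]>140)&(c[...,1]<70)&(c[...,0]<70)).astype(np.uint8)
n,l,s,ce=cv2.connectedComponentsWithStats(m)
for i in range(1,n):
    if s[i,4]>100: print(s[i],ce[i],back('wrist',[ce[i]],100),back('wrist',[ce[i]],90))
print(cal('wrist')['E'],proj('wrist',[[546,-345,100]])); print(readout.get_obs()['ee_pos'],readout.get_obs()['ft_force'])
```

```text
[306   0  31  40 948] [320.66  17.63] [[ 677.78 -321.87  100.  ]] [[ 680.14 -321.53   90.  ]]
[ 296  187   48   46 1692] [319.51 209.19] [[ 544.59 -344.53  100.  ]] [[ 541.54 -345.1    90.  ]]
[593 220  39  36 910] [613.25 238.6 ] [[ 560.92 -581.63  100.  ]] [[ 558.53 -591.85   90.  ]]
[[   0.17   -0.98    0.   -432.66]
 [  -0.95   -0.17    0.27  441.57]
 [  -0.26   -0.05   -0.96  480.26]
 [   0.      0.      0.      1.  ]] [[320.42 207.59]]
[ 548.52 -341.91  364.78] [-0.18 -0.09  0.21]
```

View pics/w1b.png

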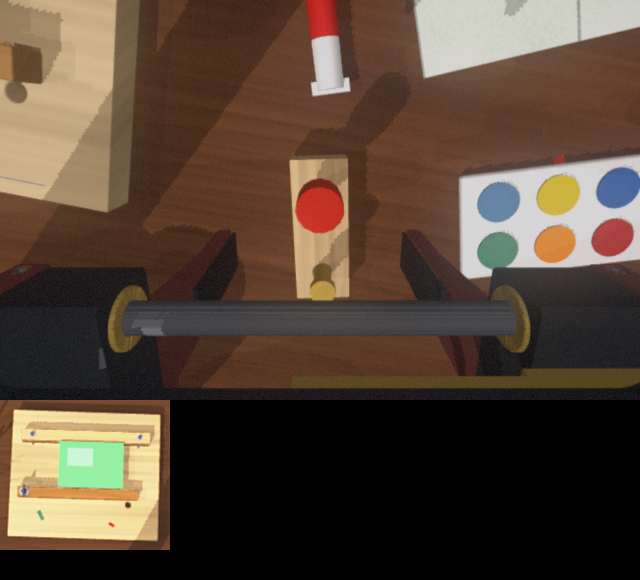

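The wrist view shows the head at pixel (320,209), i.e. about (545.5,-344.5), between the open fingers. The dog at (322,285) is clear and the bar has stayed home, with the hole uncovered. I'll descend and grasp.

Request:
step_arm(targets=[[[-0.06,-0.05,-0.6,0,0,0,1],[0,0,-0.6,0,0,0,1],[0,0,-0.5,0,0,0,1],[0,0,-0.4,0,0,0,1],[0,0,-0.28,0,0,0,1]]])

```text
t: 12.8
ee_pos: [545.3, -345.1, 244.8]
orientation: [-3.13, -0.271, 0.001]
ft_force: [0.3, 0.1, -0.3]
width: 87.7
grasp_force: 0.0
```

Request:
step_arm(targets=[[[0,0,0,0,0,0,0.2],[0,0,0,0,0,0,0.2],[0,0,0,0,0,0,0.2],[0,0,0,0,0,0,0.2],[0,0,0,0,0,0,0.2]]])

```text
t: 13.42
ee_pos: [545.3, -345.5, 246.0]
orientation: [3.13, 0.27, 0.001]
ft_force: [0.2, 0.5, -0.8]
width: 41.2
grasp_force: 0.0
```

Request:
step_arm(targets=[[[0,0,0,0,0,0,0.2],[0,0,0,0,0,0,0.2],[0,0,0,0,0,0,0.2],[0,0,0.1,0,0,0,0.2],[0,0,0.1,0,0,0,0.2]]])

```text
t: 14.05
ee_pos: [545.1, -345.5, 255.7]
orientation: [-3.13, -0.27, 0.001]
ft_force: [0.6, 0.1, -0.8]
width: 38.8
grasp_force: 30.0
```

Request:
step_arm(targets=[[[0,0,0.5,0,0,0,0.2],[0,0,0.6,0,0,0,0.2],[0,0,0.5,0,0,0,0.2],[0.1,0.4,0,0,0,0,0.2],[0.1,0.7,0,0,0,0,0.2]]])

```text
t: 14.68
ee_pos: [555.1, -289.5, 335.0]
orientation: [-3.13, -0.268, 0.0]
ft_force: [-0.2, 0.4, -0.1]
width: 38.3
grasp_force: 30.0
```

Request:
step_arm(targets=[[[0.1,0.8,0,0,0,0,0.2],[0.1,0.8,0,0,0,0,0.2],[0.1,0.8,0,0,0,0,0.2],[0.1,0.7,0,0,0,0,0.2],[0.1,0.3,0,0,0,0,0.2]]])

```text
t: 15.3
ee_pos: [579.8, -117.8, 334.5]
orientation: [-3.129, -0.274, 0.003]
ft_force: [1.2, 0.6, -1.4]
width: 38.5
grasp_force: 30.0
```

Run:
```python
from h import *
np.set_printoptions(precision=2,suppress=True)
d=snap('wrist','w2.png'); im=cv2.imread('pics/w2.png')
o=readout.get_obs(); print(o['ee_pos'],o['orientation'],o['width'])
print(proj('wrist',[[587.2,-61.2,36],[o['ee_pos'][0],o['ee_pos'][1],o['ee_pos'][2]-246]]))
```

```text
[ 580.52 -117.36  334.77] [-3.13 -0.27  0.  ] 38.95423141687723
[[254.33 173.2 ]
 [316.72 209.58]]
```

View pics/w2.png

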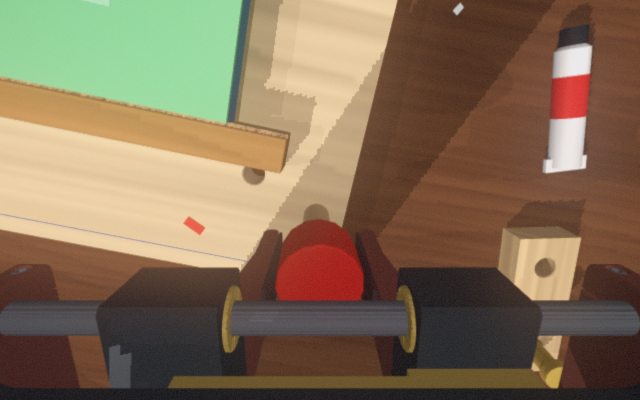

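The hole is at (253.5,175), against a prediction of (254.3,173.2). The peg foot peeks out at about (316,205) ahead of the head. I'll overlay the peg model to check its offset in the grip.

Run:
```python
from h import *
np.set_printoptions(precision=2,suppress=True)
im=cv2.imread('pics/w2.png'); x0,y0,S=230,150,6
e=np.array([580.52,-117.36,334.77])
c=cv2.resize(im[150:250,230:355],None,fx=S,fy=S,interpolation=cv2.INTER_CUBIC)
a=np.linspace(0,2*np.pi,60)
def circ(P,r,col):
    q=proj('wrist',np.c_[P[0]+r*np.cos(a),P[1]+r*np.sin(a),np.full(60,P[2])]); q=((q-[x0,y0]+.5)*S).astype(int)
    cv2.polylines(c,[q.reshape(-1,1,2)],True,col,1)
for h,r,col in((0,9,(255,0,0)),(34,9,(255,255,0)),(66,18.5,(0,255,0)),(100,19.5,(255,255,255))): circ(e+[0,0,h-246],r,col)
circ([587.2,-61.2,36],9.5,(255,0,255))
cv2.imwrite('pics/w2c.png',c)
print(back('wrist',[(253.5,175)],36))
```

```text
[[585.5  -60.69  36.  ]]
```

View pics/w2c.png

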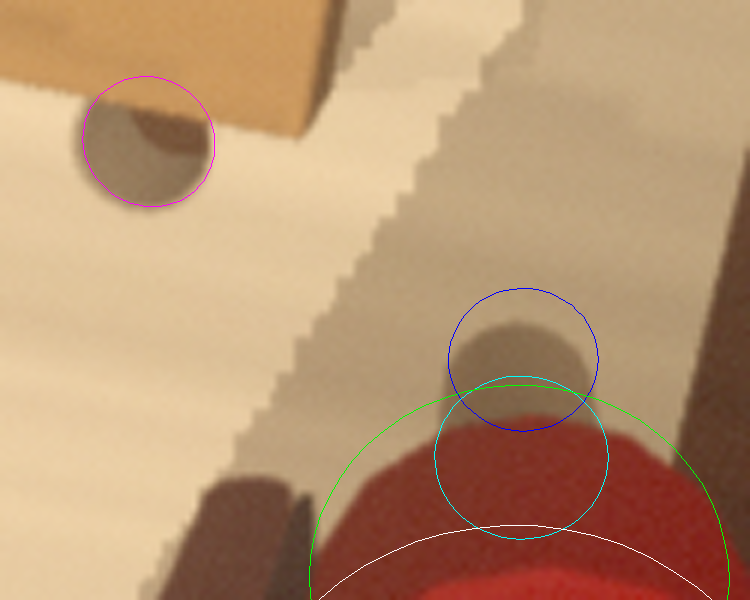

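Run:
```python
from h import *
np.set_printoptions(precision=2,suppress=True)
d=snap('wrist','w3.png'); im=cv2.imread('pics/w3.png').astype(float)
o=readout.get_obs(); e=o['ee_pos']; print(e,o['orientation'],o['qvel'].max())
a=np.linspace(0,2*np.pi,360)
def top(off,h,r):
    P=e+[0,0,h-246]+off
    q=proj('wrist',np.c_[P[0]+r*np.cos(a),P[1]+r*np.sin(a),np.full(360,P[2])]); i=q[:,1].argmin(); return q[i],q[:,0].min(),q[:,0].max()
col=im[150:270,314:320].mean(1)
for y in range(45,110,1): print(y+150,col[y].astype(int),end=' ')
print()
x=np.array([np.cos(.17),np.sin(.17),0])
for h,r in((0,9),(0,7.5),(66,19.5),(100,19.5)): print(h,r,[top(-s*x,h,r)[0][1] for s in(0,2,4)],top(0*x,h,r)[1:])
u=im[212,290:345]; print(u.mean(1).astype(int))
# hole dark mask
R=im[150:200,235:270].mean(2); print('hole rows/cols'); print(R[25].astype(int)); print(R[:,17].astype(int))
print(proj('wrist',[[587.2-9.5,-61.2,36],[587.2,-51.7,36],[587.2,-70.7,36],[587.2,-61.2,36]]))
```

```text
[ 580.44 -118.81  334.97] [-3.13 -0.27  0.  ] 0.0029080548734160255
195 [119 156 183] 196 [118 155 181] 197 [117 153 180] 198 [117 154 180] 199 [116 153 180] 200 [117 154 180] 201 [117 154 180] 202 [118 154 181] 203 [110 144 172] 204 [ 88 121 149] 205 [ 77 108 135] 206 [ 77 107 134] 207 [ 77 107 133] 208 [ 77 106 132] 209 [ 75 104 132] 210 [ 74 103 131] 211 [ 74 103 130] 212 [ 74 103 130] 213 [ 74 102 129] 214 [ 75 102 129] 215 [ 73 100 128] 216 [ 73 100 127] 217 [ 73 100 126] 218 [ 69  95 125] 219 [ 55  75 128] 220 [ 43  59 129] 221 [ 40  54 127] 222 [ 39  53 127] 223 [ 39  53 128] 224 [ 40  53 128] 225 [ 37  51 127] 226 [ 35  51 127] 227 [ 34  50 128] 228 [ 36  49 127] 229 [ 37  50 127] 230 [ 36  50 127] 231 [ 38  49 128] 232 [ 37  49 128] 233 [ 37  48 127] 234 [ 33  46 128] 235 [ 33  46 127] 236 [ 35  47 127] 237 [ 36  48 129] 238 [ 34  47 128] 239 [ 34  43 127] 240 [ 35  46 128] 241 [ 36  46 128] 242 [ 34  44 128] 243 [ 35  46 131] 244 [ 33  43 138] 245 [ 38  50 158] 246 [ 40  53 171] 247 [ 41  51 173] 248 [ 39  49 171] 249 [ 38  49 170] 250 [ 35  44 168] 251 [ 35  46 169] 252 [ 
[... 759 characters left out ...]
7262751088), np.float64(364.76632461654737))
[150 149 148 151 152 150 148 151 150 149 149 150 149 147 121 107 104 105
 104 103 100  98 100 101 103 103 100 102 102 105 107 106 106 108 110 109
 111 115 134 146 148 147 149 148 148 149 150 148 152 151 150 151 151 151
 151]
hole rows/cols
[201 201 203 203 201 202 201 180 150 125 122 125 120 122 123 122 122 118
 116 119 111 105  91  93  90  88  90  88  90  97 147 196 204 205 205]
[151 150 150 149 150 151 152 149 149 149 146 146 145 146 147 149 149 149
 144 112 104 112 116 117 120 118 123 121 124 121 119 121 122 121 123 149
 179 192 196 196 196 196 196 195 194 194 192 191 191 191]
[[253.49 184.89]
 [243.9  172.47]
 [265.71 176.22]
 [254.82 174.35]]
```

Request:
step_arm(targets=[[[0,0.25,-0.17,0,0,0,0.2],[0,0.25,-0.17,0,0,0,0.2],[0,0,0,0,0,0,0.2],[0,0,0,0,0,0,0.2],[0,0,0,0,0,0,0.2]]])

```text
t: 16.02
ee_pos: [580.3, -95.9, 318.9]
orientation: [3.13, 0.27, 0.001]
ft_force: [0.4, 0.2, -1.1]
width: 38.3
grasp_force: 30.0
```

Request:
step_arm(targets=[[[0,0,0,0,0,0,0.2],[0,0,0,0,0,0,0.2],[0,0,0,0,0,0,0.2],[0,0,0,0,0,0,0.2],[0,0,0,0,0,0,0.2]]])

```text
t: 16.65
ee_pos: [580.2, -95.5, 318.7]
orientation: [-3.13, -0.27, -0.0]
ft_force: [0.1, 0.4, -0.3]
width: 38.7
grasp_force: 30.0
```

```bash
cat > m.py <<'E'
from h import *
import sys
np.set_printoptions(precision=2,suppress=True)
f=sys.argv[1]; d=snap('wrist',f); im=cv2.imread('pics/'+f); x0,y0,S=230,130,5
es=[readout.get_obs()['ee_pos'] for _ in range(3)]; e=es[0]; print(es,readout.get_obs()['orientation'])
c=cv2.resize(im[130:250,230:370],None,fx=S,fy=S,interpolation=cv2.INTER_CUBIC); a=np.linspace(0,2*np.pi,90)
ox,oy=float(sys.argv[2]),float(sys.argv[3])
def circ(P,r,col):
    q=proj('wrist',np.c_[P[0]+r*np.cos(a),P[1]+r*np.sin(a),np.full(90,P[2])]); q=((q-[x0,y0]+.5)*S).astype(int)
    cv2.polylines(c,[q.reshape(-1,1,2)],True,col,1)
for h,r,col in((0,9,(255,0,0)),(34,9,(255,255,0)),(66,19.5,(0,255,0)),(100,19.5,(255,255,255))): circ(e+[ox,oy,h-246],r,col)
circ([587.2,-61,36],9.5,(255,0,255))
cv2.imwrite('pics/c_'+f,c)
E
python3 m.py w4.png -2.3 -0.4
```

```text
[array([580.22, -95.48, 318.65]), array([580.22, -95.48, 318.65]), array([580.22, -95.48, 318.65])] [-3.13 -0.27  0.  ]
```

View pics/c_w4.png

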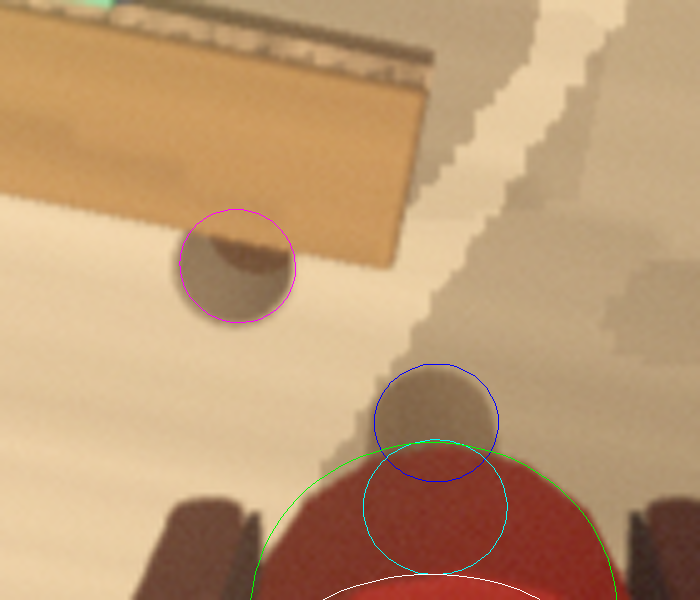

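The model matches the peg with the offset included, and the hole sits about 1 mm to +y, at (586.7,-60.1). The TCP target is (589.0,-59.7). I'll move over it and lower to just above the hole.

Request:
step_arm(targets=[[[0.088,0.358,0,0,0,0,0.2],[0.088,0.358,0,0,0,0,0.2],[0,0,0,0,0,0,0.2],[0,0,-0.1,0,0,0,0.2],[0,0,-0.1,0,0,0,0.2]]])

```text
t: 17.32
ee_pos: [588.9, -59.8, 308.2]
orientation: [3.13, 0.27, -0.0]
ft_force: [0.1, -0.3, -1.2]
width: 38.8
grasp_force: 30.0
```

Request:
step_arm(targets=[[[0,0,-0.1,0,0,0,0.2],[0,0,-0.1,0,0,0,0.2],[0,0,-0.1,0,0,0,0.2],[0,0,-0.08,0,0,0,0.2],[0,0,-0.06,0,0,0,0.2]]])

```text
t: 17.95
ee_pos: [589.0, -59.7, 286.4]
orientation: [-3.13, -0.27, 0.0]
ft_force: [-0.3, -1.0, -0.4]
width: 38.9
grasp_force: 30.0
```

Request:
step_arm(targets=[[[0,0,-0.03,0,0,0,0.2],[0,0,-0.03,0,0,0,0.2],[0,0,-0.02,0,0,0,0.2],[0,0,-0.02,0,0,0,0.2],[0,0,0,0,0,0,0.2]]])

```text
t: 18.58
ee_pos: [589.0, -59.7, 281.7]
orientation: [3.13, 0.27, -0.0]
ft_force: [0.5, -0.3, -1.5]
width: 38.4
grasp_force: 30.0
```

Request:
step_arm(targets=[[[0,0,-0.02,0,0,0,0.2],[0,0,-0.02,0,0,0,0.2],[0,0,-0.02,0,0,0,0.2],[0,0,0,0,0,0,0.2],[0,0,0,0,0,0,0.2]]])

```text
t: 19.2
ee_pos: [589.0, -59.7, 278.7]
orientation: [-3.13, -0.27, 0.0]
ft_force: [0.6, -0.6, 0.4]
width: 38.4
grasp_force: 30.0
```

Request:
step_arm(targets=[[[0,0,-0.02,0,0,0,0.2],[0,0,-0.02,0,0,0,0.2],[0,0,-0.02,0,0,0,0.2],[0,0,0,0,0,0,0.2],[0,0,0,0,0,0,0.2]]])

```text
t: 19.82
ee_pos: [589.0, -59.8, 275.6]
orientation: [3.13, 0.27, 0.0]
ft_force: [-0.4, -3.7, -0.2]
width: 38.5
grasp_force: 30.0
```

Request:
step_arm(targets=[[[0,-0.01,0,0,0,0,0.2],[0,0,-0.02,0,0,0,0.2],[0,0,-0.02,0,0,0,0.2],[0,0,0,0,0,0,0.2],[0,0,0,0,0,0,0.2]]])

```text
t: 20.45
ee_pos: [589.0, -60.1, 273.6]
orientation: [-3.13, -0.27, 0.0]
ft_force: [0.5, -2.4, -1.1]
width: 38.6
grasp_force: 30.0
```

Request:
step_arm(targets=[[[0,-0.006,0,0,0,0,0.2],[0,0,-0.02,0,0,0,0.2],[0,0,-0.02,0,0,0,0.2],[0,0,0,0,0,0,0.2],[0,0,0,0,0,0,0.2]]])

```text
t: 21.08
ee_pos: [589.0, -60.4, 271.6]
orientation: [-3.13, -0.27, 0.0]
ft_force: [-0.4, 0.3, -0.6]
width: 38.3
grasp_force: 30.0
```

Foot at about 25.6 mm. I'll continue by feel.

Request:
step_arm(targets=[[[0,0,-0.02,0,0,0,0.2],[0,0,0,0,0,0,0.2],[0,0,-0.02,0,0,0,0.2],[0,0,0,0,0,0,0.2],[0,0,0,0,0,0,0.2]]])

```text
t: 21.7
ee_pos: [588.9, -60.5, 269.6]
orientation: [-3.13, -0.27, 0.001]
ft_force: [-1.1, 0.3, -0.3]
width: 38.4
grasp_force: 30.0
```

Request:
step_arm(targets=[[[0,0,-0.02,0,0,0,0.2],[0,0,0,0,0,0,0.2],[0,0,-0.01,0,0,0,0.2],[0,0,0,0,0,0,0.2],[0,0,0,0,0,0,0.2]]])

```text
t: 22.32
ee_pos: [588.9, -60.5, 268.4]
orientation: [-3.13, -0.27, 0.001]
ft_force: [-3.8, 0.2, 3.9]
width: 38.9
grasp_force: 30.0
```

Taper has caught on the bar. I'll release, then press on the peg's top with closed fingers.

Request:
step_arm(targets=[[[0,0,0,0,0,0,0.8],[0,0,0,0,0,0,0.8],[0,0,0,0,0,0,0.8],[0,0,0,0,0,0,0.8],[0,0,0.2,0,0,0,0.8]]])

```text
t: 22.95
ee_pos: [588.8, -60.5, 277.8]
orientation: [-3.13, -0.27, 0.002]
ft_force: [-0.2, 0.3, -0.1]
width: 70.2
grasp_force: 0.0
```

Request:
step_arm(targets=[[[0,0,0.4,0,0,0,0.8],[0,0,0.4,0,0,0,0.8],[-0.046,0,0.1,0,0,0,0],[0,0,0,0,0,0,0],[0,0,0,0,0,0,0]]])

```text
t: 23.58
ee_pos: [586.4, -60.4, 322.5]
orientation: [-3.13, -0.27, 0.002]
ft_force: [-0.4, 0.2, -0.9]
width: 44.1
grasp_force: 0.0
```

Request:
step_arm(targets=[[[0,0,0,0,0,0,0],[0,0,0,0,0,0,0],[0,0,0,0,0,0,0],[0,0,0,0,0,0,0],[0,0,0,0,0,0,0]]])

```text
t: 24.2
ee_pos: [586.8, -60.5, 323.2]
orientation: [3.13, 0.27, 0.0]
ft_force: [0.0, 0.1, -0.7]
width: 0.3
grasp_force: 0.0
```

```bash
python3 m.py w5.png -2.3 -0.4
python3 - <<'E'
from h import *
cv2.imwrite('pics/w5s.png',cv2.imread('pics/w5.png'))
E
```

```text
[array([586.74, -60.48, 323.18]), array([586.74, -60.48, 323.18]), array([586.74, -60.48, 323.18])] [-3.13 -0.27 -0.  ]
```

View pics/w5.png

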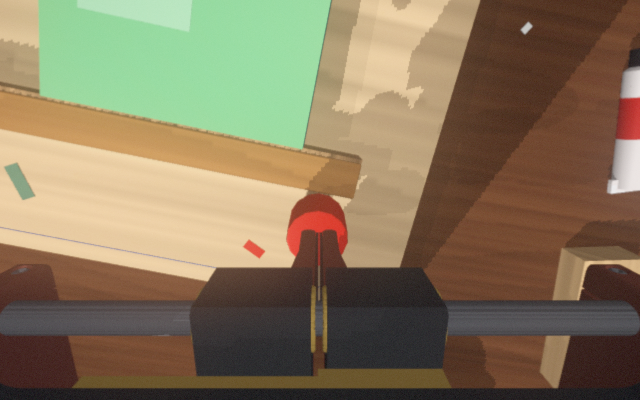

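The peg stands upright in the hole with its head at (317,228), centred under the closed fingertips. I'll descend and press.

Request:
step_arm(targets=[[[0,0,-0.15,0,0,0,0],[0,0,-0.1,0,0,0,0],[0,0,-0.04,0,0,0,0],[0,0,-0.03,0,0,0,0],[0,0,-0.02,0,0,0,0]]])

```text
t: 24.88
ee_pos: [586.8, -60.5, 306.1]
orientation: [-3.13, -0.27, -0.0]
ft_force: [0.8, -0.4, 0.4]
width: 0.4
grasp_force: 0.0
```

Request:
step_arm(targets=[[[0,0,-0.015,0,0,0,0],[0,0,0,0,0,0,0],[0,0,-0.015,0,0,0,0],[0,0,0,0,0,0,0],[0,0,0,0,0,0,0]]])

```text
t: 25.5
ee_pos: [586.7, -60.5, 304.7]
orientation: [3.13, 0.27, 0.0]
ft_force: [-0.1, -0.1, -0.2]
width: 0.3
grasp_force: 0.0
```

Request:
step_arm(targets=[[[0,0,-0.01,0,0,0,0],[0,0,-0.01,0,0,0,0],[0,0,0,0,0,0,0],[0,0,0,0,0,0,0],[0,0,0,0,0,0,0]]])

```text
t: 26.12
ee_pos: [586.7, -60.5, 303.7]
orientation: [-3.13, -0.27, 0.0]
ft_force: [-0.1, 0.1, -0.0]
width: 0.4
grasp_force: 0.0
```

Request:
step_arm(targets=[[[0,0,-0.01,0,0,0,0],[0,0,-0.01,0,0,0,0],[0,0,0,0,0,0,0],[0,0,0,0,0,0,0],[0,0,0,0,0,0,0]]])

```text
t: 26.75
ee_pos: [586.7, -60.5, 302.7]
orientation: [3.13, 0.27, 0.0]
ft_force: [-0.6, -0.5, -0.1]
width: 0.9
grasp_force: 0.0
```

Request:
step_arm(targets=[[[0,0,-0.01,0,0,0,0],[0,0,-0.01,0,0,0,0],[0,0,-0.01,0,0,0,0],[0,0,0,0,0,0,0],[0,0,0,0,0,0,0]]])

```text
t: 27.38
ee_pos: [586.7, -60.5, 301.2]
orientation: [-3.13, -0.27, 0.0]
ft_force: [-0.0, -0.4, -0.2]
width: 0.3
grasp_force: 0.0
```

Request:
step_arm(targets=[[[0,0,-0.01,0,0,0,0],[0,0,-0.01,0,0,0,0],[0,0,-0.01,0,0,0,0],[0,0,0,0,0,0,0],[0,0,0,0,0,0,0]]])

```text
t: 28.0
ee_pos: [586.7, -60.5, 299.7]
orientation: [-3.13, -0.27, 0.0]
ft_force: [-0.0, -0.0, -0.2]
width: 0.5
grasp_force: 0.0
```

Request:
step_arm(targets=[[[0,0,-0.01,0,0,0,0],[0,0,-0.01,0,0,0,0],[0,0,-0.01,0,0,0,0],[0,0,-0.01,0,0,0,0],[0,0,0,0,0,0,0]]])

```text
t: 28.62
ee_pos: [586.7, -60.5, 297.6]
orientation: [-3.13, -0.27, 0.0]
ft_force: [-0.1, 1.0, -0.4]
width: 0.5
grasp_force: 0.0
```

Run:
```python
from h import *
for n in('top','scene'): snap(n,n+'6.png')
im=cv2.imread('pics/scene6.png')[190:290,240:370]; a=cv2.resize(im,(650,500),interpolation=cv2.INTER_CUBIC)
cv2.imwrite('pics/s6.png',a)
# width of top disc in w5 vs height
for z in (116,119,122): print(z,proj('wrist',[[586.7+19.5*np.sin(-.17),-60.4+19.5*np.cos(.17),z],[586.7+19.5*np.sin(.17),-60.4-19.5*np.cos(.17),z]]).tolist())
w=cv2.imread('pics/w5.png').astype(int)
for r in(225,230,235): print(r,np.nonzero((w[r,:,2]>180)&(w[r,:,1]<70))[0][[0,-1]])
```

```text
116 [[284.42724976922506, 230.35792947515756], [348.3115838957481, 230.47014118677166]]
119 [[283.9336339267871, 232.14648619247674], [348.7512333456309, 232.25981030369894]]
122 [[283.425385032952, 233.98807692862084], [349.20391232390057, 234.10253078569565]]
225 [290 342]
230 [315 345]
235 [337 343]
```

View pics/s6.png

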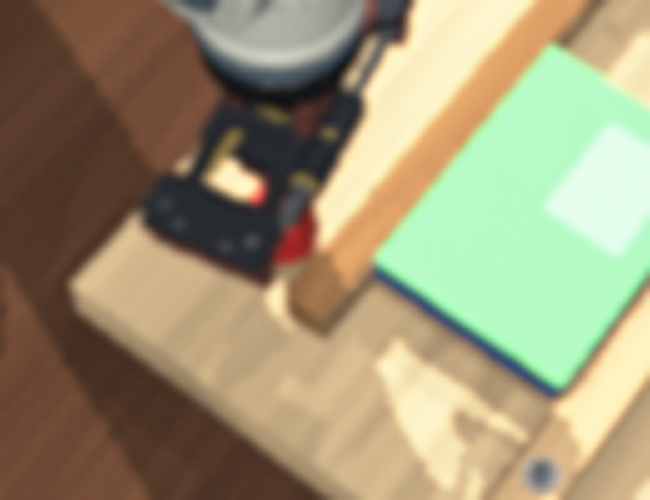

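The scene crop shows the bar and panel still at home and the red head under the fingers. I'll work out the head's height from the wrist image edges.

Run:
```python
from h import *
np.set_printoptions(precision=1,suppress=True)
w=cv2.imread('pics/w5.png').astype(int)
print([ (r,w[r,312:322,2].mean().astype(int),w[r,312:322,1].mean().astype(int)) for r in range(188,236)])
for r in (215,220,225,228,232,236): print(r,[ (c,w[r,c,2],w[r,c,1]) for c in list(range(284,293))+list(range(342,351))])
a=np.linspace(0,2*np.pi,360)
for z in (100,105,110,115,120):
  for x in (585,587):
    q=[proj('wrist',np.c_[x+19.5*np.cos(a),-60.4+19.5*np.sin(a),np.full(360,zz)]) for zz in(z,z-34)]
    print(z,x,'top edge',q[0][:,1].min(),'low rim',q[1][:,1].min(),'width',q[0][:,0].min(),q[0][:,0].max())
```

```text
[(188, np.int64(161), np.int64(117)), (189, np.int64(160), np.int64(116)), (190, np.int64(155), np.int64(113)), (191, np.int64(142), np.int64(103)), (192, np.int64(133), np.int64(99)), (193, np.int64(133), np.int64(89)), (194, np.int64(137), np.int64(69)), (195, np.int64(137), np.int64(63)), (196, np.int64(138), np.int64(62)), (197, np.int64(138), np.int64(61)), (198, np.int64(137), np.int64(60)), (199, np.int64(138), np.int64(60)), (200, np.int64(137), np.int64(59)), (201, np.int64(139), np.int64(61)), (202, np.int64(138), np.int64(59)), (203, np.int64(138), np.int64(59)), (204, np.int64(139), np.int64(60)), (205, np.int64(140), np.int64(60)), (206, np.int64(140), np.int64(59)), (207, np.int64(139), np.int64(58)), (208, np.int64(140), np.int64(59)), (209, np.int64(141), np.int64(58)), (210, np.int64(150), np.int64(60)), (211, np.int64(181), np.int64(63)), (212, np.int64(212), np.int64(68)), (213, np.int64(220), np.int64(71)), (214, np.int64(222), np.int64(69)), (215, np.int64(222), np.int64(69)), (216, np.int64(222), np.int64(68)), (217, np.int64(222), np.int64(68)), (218, np.int64(
[... 4950 characters left out ...]
664 low rim 182.6082602388165 width 286.1809958757996 346.9017776393249
110 585 top edge 199.648709975577 low rim 186.84076776169695 width 284.9718641652206 346.95319785078703
110 587 top edge 196.5475416049773 low rim 184.14514473890569 width 285.43296961324694 347.5714679533165
115 585 top edge 201.89161298701413 low rim 188.49516323241346 width 284.17912469338404 347.63832339647564
115 587 top edge 198.7203588137352 low rim 185.74664686584515 width 284.6491812449085 348.2731601680683
120 585 top edge 204.2469955109706 low rim 190.22044404474173 width 283.3476625685405 348.3568990780178
120 587 top edge 201.00244036291033 low rim 187.4169288447664 width 283.8270042057002 349.00920414312014
```

Request:
step_arm(targets=[[[0,0,0.6,0,0,0,0],[0,0,0.6,0,0,0,0],[-0.4,-0.6,0,0,0,0,0],[-0.4,-0.6,0,0,0,0,0],[0,0,0,0,0,0,0]]])

```text
t: 29.35
ee_pos: [545.7, -121.8, 357.8]
orientation: [3.13, 0.266, -0.001]
ft_force: [0.4, 0.2, -0.3]
width: 0.6
grasp_force: 0.0
```

Request:
step_arm(targets=[[[0,0,0,0,0,0,0],[0,0,0,0,0,0,0],[0,0,0,0,0,0,0],[0,0,0,0,0,0,0],[0,0,0,0,0,0,0]]])

```text
t: 29.98
ee_pos: [546.8, -120.3, 357.6]
orientation: [-3.13, -0.271, 0.0]
ft_force: [0.5, 1.5, 0.3]
width: 0.2
grasp_force: 0.0
```

```bash
cat > fit.py <<'E'
from h import *
import sys
from scipy.optimize import least_squares, minimize
np.set_printoptions(precision=2,suppress=True)
tag=sys.argv[1]; cams=sys.argv[2].split(',')
ims={n:snap(n,n+tag+'.png') for n in cams}
a=np.linspace(0,2*np.pi,120,endpoint=False)
def head(p):
    R=cv2.Rodrigues(np.array([p[3],p[4],0.]))[0]
    L=[(19.5*np.cos(a),19.5*np.sin(a),np.full(120,h)) for h in(66,100)]
    return np.vstack([(R@np.array(l)).T for l in L])+np.array(p[:3])
M={};
for n in cams:
    im=cv2.cvtColor(ims[n]['pixels'],cv2.COLOR_RGB2HSV).astype(int); b=ims[n]['pixels'].astype(int)
    m=(b[...,0]>90)&(b[...,1]<.5*b[...,0])&(b[...,2]<.5*b[...,0])&((im[...,0]<6)|(im[...,0]>174))
    m=m.astype(np.uint8); k,l,s,ce=cv2.connectedComponentsWithStats(m)
    pc=proj(n,[[583,-60.5,95]])[0]; c=[i for i in range(1,k) if s[i,4]>30]; i=min(c,key=lambda i:np.hypot(*(ce[i]-pc)))
    M[n]=(l==i); print(n,s[i],ce[i],pc)
S=4
def cost(p,each=False):
    t=[]
    for n in cams:
        q=cv2.convexHull(proj(n,head(p)).astype(np.float32))[:,0]; x0,y0=np.floor(q.min(0)).astype(int)-15; w,h=(np.ceil(q.max(0)).astype(int)+15-[x0,y0])
        r=np.zeros((h*S,w*S),np.uint8); cv2.fillPoly(r,[np.round((q-[x0,y0]+.5)*S*16-8).astype(int).reshape(-1,1,2)],1,shift=4)
        r=cv2.resize(r.astype(np.float32),(w,h),interpolation=cv2.INTER_AREA)
        o=M[n][max(y0,0):y0+h,x0:x0+w].astype(float); r=r[-min(y0,0):][:o.shape[0],:o.shape[1]]
        t.append(np.abs(r-o).sum()/M[n].sum())
    return t if each else sum(t)
best=None
for z in(8,15,22):
  for ty in(0,-.1):
    r=minimize(cost,[585,-60.5,z,0,ty],method='Nelder-Mead',options=dict(initial_simplex=np.array([585,-60.5,z,0,ty])+np.vstack([np.zeros(5),np.diag([4,3,5,.06,.06])]),maxiter=400))
    if best is None or r.fun<best.fun: best=r
    print(r.x,r.fun)
print('best',best.x,cost(best.x,True)); print('head top centre',head(best.x)[120:].mean(0))
print(readout.get_obs()['ee_pos'])
E
python3 fit.py 7 wrist
```

```text
wrist [ 214  121   60   57 2506] [242.85 149.51] [245.21 144.79]
[574.77 -53.47   0.27   0.06   0.04] 0.06741320830007981
[578.22 -56.42  -1.01   0.02   0.  ] 0.0698573423782921
[575.33 -49.07   2.78   0.11   0.04] 0.07080506783719075
[577.54 -54.94   0.93   0.05   0.01] 0.06723862729449322
[574.85 -53.32   0.04   0.06   0.04] 0.06753790901835595
[580.44 -54.76  -0.06   0.04  -0.02] 0.06851057462090981
best [577.54 -54.94   0.93   0.05   0.01] [np.float64(0.06723862729449322)]
head top centre [578.82 -59.52 100.82]
[ 546.79 -120.31  357.65]
```

```bash
python3 fit.py 8 wrist,top,scene | tail -3
python3 - <<'E'
from h import *
np.set_printoptions(precision=2,suppress=True)
d=dict(cal('wrist')); E=d['E'].copy(); de=np.array([548.52,-341.91,364.78])-[546.79,-120.31,357.65]
E1=E.copy(); E1[:3,3]=E[:3,3]-E[:3,:3]@de; np.savez('pics/w1cal.npz',K=d['K'],k1=d['k1'],E=E1); print('check t',E1[:3,3])
def mask(f):
    b=cv2.imread(f).astype(int)[...,::-1]; return (b[...,0]>90)&(b[...,1]<.5*b[...,0])&(b[...,2]<.5*b[...,0])
m=mask('pics/w1.png'); print('w1 width px',[(r,m[r,280:360].sum()) for r in(195,203,210,215)])
for x in(541.5,543,544.6): 
    a=np.linspace(0,6.28,200); q=proj('w1cal',np.c_[x+19.5*np.cos(a),-344.4+19.5*np.sin(a),np.full(200,100)]); print(x,q.min(0),q.max(0),np.ptp(q[:,0]))
v,u=np.nonzero(m[170:250,280:360]); print('obs',u.min()+280,u.max()+281,v.min()+170,v.max()+171)
# hole/bar check in current wrist image: profile of bar back top edge predicted
p=np.load('board.npy')
E
```

```text
best [586.83 -63.03  11.41  -0.01  -0.06] [np.float64(0.17452970297029702), np.float64(1.6539855072463767), np.float64(0.46634615384615385)]
head top centre [580.81 -61.92 111.22]
[ 546.73 -120.45  357.66]
check t [-432.38  441.89  480.44]
w1 width px [(195, np.int64(42)), (203, np.int64(46)), (210, np.int64(48)), (215, np.int64(46))]
541.5 [293.61 188.67] [343.29 236.01] 49.67810569646139
543 [293.9 186.8] [343.66 234.28] 49.75376441783908
544.6 [294.21 184.8 ] [344.05 232.43] 49.83471381029466
obs 296 344 179 233
```

```bash
cat > tri.py <<'E'
from h import *
from scipy.optimize import least_squares
np.set_printoptions(precision=2,suppress=True)
d=dict(cal('wrist')); E=d['E']; e0=np.array([546.79,-120.4,357.65])
def mk(n,e):
    F=E.copy(); F[:3,3]=E[:3,3]-E[:3,:3]@(np.array(e)-e0); np.savez('pics/'+n+'.npz',K=d['K'],k1=d['k1'],E=F)
mk('c5',[586.74,-60.48,323.18]); mk('c8',e0)
b=cv2.imread('pics/wrist8.png').astype(int)[...,::-1]
g=b[110:190,200:290]; red=(g[...,0]>90)&(g[...,1]<.5*g[...,0])&(g[...,2]<.55*g[...,0]); br=red&(g[...,0]>180)
def ext(m): v,u=np.nonzero(m); return np.array([u.min()-.5+200,u.max()+.5+200,v.min()-.5+110,v.max()+.5+110])
R,B=ext(red),ext(br); print('red',R,'bright',B)
a=np.linspace(0,2*np.pi,240)
def circ(n,p,h,r=19.4):
    Rm=cv2.Rodrigues(np.array([p[3],p[4],0.]))[0]; P=(Rm@np.array([r*np.cos(a),r*np.sin(a),np.full(240,h)])).T+p[:3]; return proj(n,P)
def res(p):
    t5,l5,t8,l8=circ('c5',p,100),circ('c5',p,66),circ('c8',p,100),circ('c8',p,66)
    return np.array([t5[:,0].min()-286.8,t5[:,0].max()-347.4,t5[:,1].min()-211,l5[:,1].min()-193.5,
     t8[:,0].min()-B[0],t8[:,0].max()-B[1],t8[:,1].min()-B[2],t8[:,1].max()-B[3],l8[:,1].min()-R[2],l8[:,0].max()-R[1] if 0 else 0])
r=least_squares(res,[585,-60,15,0,-.05]); print(r.x,'\n',r.fun)
R_=cv2.Rodrigues(np.array([r.x[3],r.x[4],0.]))[0]
for h in(0,34,66,100): print(h,R_@[0,0,h]+r.x[:3])
r=least_squares(lambda q:res([q[0],q[1],q[2],0,0]),[585,-60,15]); print('notilt',r.x,r.fun)
E
python3 tri.py
```

```text
red [199.5 273.5 118.5 189.5] bright [199.5 268.5 123.5 189.5]
[581.42 -27.76  33.33   0.35  -0.  ] 
 [-2.2   0.2   4.4   3.57  4.57 -2.49 -0.94 -6.97 -0.82  0.  ]
0 [581.42 -27.76  33.33]
34 [581.33 -39.33  65.3 ]
66 [581.24 -50.22  95.39]
100 [581.15 -61.79 127.36]
notilt [581.47 -61.13  26.99] [-4.03  1.99  3.    4.65  5.39 -3.15 -1.8  -7.39  1.32  0.  ]
```

```bash
python3 - <<'E'
s=open('tri.py').read()
s=s.replace("R,B=ext(red),ext(br)","""def cc(m):
    k,l,st,ce=cv2.connectedComponentsWithStats(m.astype(np.uint8)); i=1+st[1:,4].argmax(); return l==i
R,B=ext(cc(red)),ext(cc(br))
print(g[30:70:4,40,0], g[10:70,43,0]); print(g[45,10:80,0])""")
open('tri.py','w').write(s)
E
python3 tri.py
```

```text
[228 229 230 230 231 232 232 234 235 236] [141 145 148 150 165 210 222 224 226 226 227 227 228 226 228 227 227 228
 229 229 227 227 229 229 228 229 229 229 229 230 229 229 230 231 231 230
 231 230 231 231 232 232 232 232 233 233 232 233 232 233 234 234 234 234
 234 235 234 235 232 233]
[222 224 223 226 232 234 233 233 233 232 234 234 234 233 232 232 233 232
 234 233 233 232 231 232 232 231 232 230 232 232 230 231 230 230 230 230
 230 229 229 228 228 229 228 228 229 229 229 228 228 227 227 227 227 226
 227 227 225 219 200 156 141 144 171 220 228 227 227 227 226 228]
red [213.5 273.5 118.5 177.5] bright [213.5 268.5 123.5 177.5]
[588.61 -74.48  14.52  -0.13  -0.09] 
 [-0.43  0.56 -1.   -0.71  0.15 -0.3  -0.17  2.08 -0.02  0.  ]
0 [588.61 -74.48  14.52]
34 [585.69 -70.14  48.12]
66 [582.95 -66.06  79.74]
100 [580.04 -61.73 113.33]
notilt [580.62 -61.85  13.11] [-0.78  0.82 -2.59  0.77 -0.92  0.87 -1.16  1.64  1.97  0.  ]
```

The fit gives the head's top centre at about (580.5,-61.7,113). The peg sank a little and leans back within the hole's slack, so I had stopped just short. I'll re-centre and press.

Request:
step_arm(targets=[[[0.35,0.59,0,0,0,0,0],[0.34,0.59,0,0,0,0,0],[0,0,-0.5,0,0,0,0],[0,0,-0.4,0,0,0,0],[0,0,-0.26,0,0,0,0]]])

```text
t: 30.8
ee_pos: [581.1, -61.4, 298.7]
orientation: [-3.13, -0.271, 0.001]
ft_force: [0.4, -0.2, 0.6]
width: 0.2
grasp_force: 0.0
```

Request:
step_arm(targets=[[[0,0,-0.02,0,0,0,0],[0,0,-0.02,0,0,0,0],[0,0,-0.01,0,0,0,0],[0,0,0,0,0,0,0],[0,0,0,0,0,0,0]]])

```text
t: 31.42
ee_pos: [581.3, -61.5, 297.5]
orientation: [3.13, 0.27, 0.001]
ft_force: [0.1, -0.3, 0.2]
width: 0.7
grasp_force: 0.0
```

Request:
step_arm(targets=[[[0,0,-0.014,0,0,0,0],[0,0,-0.014,0,0,0,0],[0,0,-0.014,0,0,0,0],[0,0,0,0,0,0,0],[0,0,0,0,0,0,0]]])

```text
t: 32.05
ee_pos: [581.4, -61.5, 295.3]
orientation: [3.13, 0.27, 0.001]
ft_force: [-0.5, 0.7, 4.0]
width: 0.5
grasp_force: 1.9
```

Contact, with the head top at about 113 mm as fitted. Now I'll press.

Request:
step_arm(targets=[[[0,0,-0.014,0,0,0,0],[0,0,0,0,0,0,0],[0,0,-0.012,0,0,0,0],[0,0,0,0,0,0,0],[0,0,0,0,0,0,0]]])

```text
t: 32.67
ee_pos: [581.3, -61.5, 294.2]
orientation: [3.13, 0.27, 0.001]
ft_force: [-0.1, 0.9, 6.8]
width: 0.5
grasp_force: 3.3
```

Request:
step_arm(targets=[[[0,0,-0.014,0,0,0,0],[0,0,0,0,0,0,0],[0,0,-0.014,0,0,0,0],[0,0,0,0,0,0,0],[0,0,0,0,0,0,0]]])

```text
t: 33.3
ee_pos: [581.4, -61.5, 293.3]
orientation: [3.13, 0.27, 0.001]
ft_force: [-1.9, 0.3, 10.8]
width: 0.7
grasp_force: 5.6
```

Request:
step_arm(targets=[[[0,0,-0.014,0,0,0,0],[0,0,0,0,0,0,0],[0,0,-0.014,0,0,0,0],[0,0,0,0,0,0,0],[0,0,0,0,0,0,0]]])

```text
t: 33.92
ee_pos: [581.4, -61.5, 292.5]
orientation: [3.13, 0.27, 0.001]
ft_force: [-3.8, 0.9, 16.4]
width: 0.5
grasp_force: 8.3
```

Request:
step_arm(targets=[[[0,0,-0.012,0,0,0,0],[0,0,0,0,0,0,0],[0,0,0,0,0,0,0],[0,0,0,0,0,0,0],[0,0,0,0,0,0,0]]])

```text
t: 34.55
ee_pos: [581.4, -61.5, 292.2]
orientation: [3.13, 0.27, 0.002]
ft_force: [-7.2, 0.4, 18.0]
width: 0.4
grasp_force: 9.6
```

Request:
step_arm(targets=[[[0,0,-0.008,0,0,0,0],[0,0,0,0,0,0,0],[0,0,0,0,0,0,0],[0,0,0,0,0,0,0],[0,0,0,0,0,0,0]]])

```text
t: 35.17
ee_pos: [581.4, -61.5, 292.0]
orientation: [3.13, 0.27, 0.002]
ft_force: [-6.4, 0.7, 21.6]
width: 0.3
grasp_force: 10.6
```

Reached 21 N. I'll release upward slowly and check that the peg holds.

Request:
step_arm(targets=[[[0,0,0.05,0,0,0,0],[0,0,0.05,0,0,0,0],[0,0,0.3,0,0,0,0],[0,0,0.8,0,0,0,0],[-0.4,-0.6,0.1,0,0,0,0]]])

```text
t: 35.8
ee_pos: [562.9, -90.9, 358.3]
orientation: [3.128, 0.274, 0.009]
ft_force: [-0.4, 0.2, 0.8]
width: 0.6
grasp_force: 0.0
```

Request:
step_arm(targets=[[[-0.4,-0.6,0,0,0,0,0],[0,0,0,0,0,0,0],[0,0,0,0,0,0,0],[0,0,0,0,0,0,0],[0,0,0,0,0,0,0]]])

```text
t: 36.42
ee_pos: [541.6, -120.9, 354.9]
orientation: [-3.13, -0.272, 0.0]
ft_force: [0.3, 0.4, -0.3]
width: 0.7
grasp_force: 0.0
```

Run:
```python
from h import *
np.set_printoptions(precision=2,suppress=True)
snap('wrist','w9.png'); e=readout.get_obs()['ee_pos']; print(e)
b=cv2.imread('pics/w9.png').astype(int)[...,::-1]
def comp(m,pc):
    k,l,s,ce=cv2.connectedComponentsWithStats(m.astype(np.uint8)); i=min([i for i in range(1,k) if s[i,4]>300],key=lambda i:np.hypot(*(ce[i]-pc))); q=s[i]; return np.array([q[0]-.5,q[0]+q[2]-.5,q[1]-.5,q[1]+q[3]-.5])
red=(b[...,0]>90)&(b[...,1]<.5*b[...,0])&(b[...,2]<.55*b[...,0]); pc=proj('wrist',[[581,-61,110]])[0]
R=comp(red,pc);B=comp(red&(b[...,0]>180),pc); print(R,B)
from scipy.optimize import least_squares
a=np.linspace(0,2*np.pi,240)
def circ(p,h,r=19.4):
    Rm=cv2.Rodrigues(np.array([0,p[3],0.]))[0]; return proj('wrist',(Rm@np.array([r*np.cos(a),r*np.sin(a),np.full(240,h)])).T+p[:3])
def res(p):
    t,l=circ(p,100),circ(p,66); return np.array([t[:,0].min()-B[0],t[:,0].max()-B[1],t[:,1].min()-B[2],t[:,1].max()-B[3],l[:,1].min()-R[2]])
r=least_squares(res,[585,-60,12,-.08]); print(r.x,r.fun,'top',cv2.Rodrigues(np.array([0,r.x[3],0.]))[0]@[0,0,100]+r.x[:3])
# bar angle and panel/fence gaps from the top camera
d=snap('top','top9.png'); im=d['pixels'].astype(int)
p=np.load('board.npy'); c,s=np.cos(p[2]),np.sin(p[2])
g=(im[...,1]>im[...,0]+25)&(im[...,1]>120); g[:, :295]=0; g[:,370:]=0; g[:120]=0; g[220:]=0
v,u=np.nonzero(g); rect=cv2.minAreaRect(np.c_[u,v].astype(np.float32)); q=back('top',cv2.boxPoints(rect),74)
loc=(q[:,:2]-p[:2])@np.array([[c,-s],[s,c]]); print('panel corners in board',loc, 'centre',loc.mean(0))
```

```text
[ 541.55 -120.92  354.84]
[213.5 273.5 111.5 170.5] [213.5 268.5 116.5 170.5]
[587.48 -59.71   0.84  -0.09] [ 0.2  -0.2  -0.15  0.2  -0.04] top [578.76 -59.71 100.45]
panel corners in board [[ -42.71   72.29]
 [  86.72   73.5 ]
 [  87.16 -106.08]
 [ -42.31 -105.67]] centre [ 22.21 -16.49]
```

The panel is square at x = 22.2 mm, which is home, and the peg is standing. I'll touch the top lightly to confirm it kept its depth and did not spring up.

Request:
step_arm(targets=[[[0.4,0.6,0,0,0,0,0],[0.4,0.59,0,0,0,0,0],[0,0,-0.5,0,0,0,0],[0,0,-0.4,0,0,0,0],[0,0,-0.26,0,0,0,0]]])

```text
t: 37.15
ee_pos: [581.1, -61.6, 295.9]
orientation: [-3.13, -0.271, 0.002]
ft_force: [0.1, 0.5, 0.1]
width: 0.3
grasp_force: 0.0
```

Request:
step_arm(targets=[[[0,0,-0.02,0,0,0,0],[0,0,-0.01,0,0,0,0],[0,0,0,0,0,0,0],[0,0,0,0,0,0,0],[0,0,0,0,0,0,0]]])

```text
t: 37.78
ee_pos: [581.3, -62.0, 295.8]
orientation: [3.13, 0.27, 0.001]
ft_force: [0.3, -0.6, 0.3]
width: 0.2
grasp_force: 0.0
```

Request:
step_arm(targets=[[[0,0,-0.02,0,0,0,0],[0,0,-0.014,0,0,0,0],[0,0,-0.01,0,0,0,0],[0,0,0,0,0,0,0],[0,0,0,0,0,0,0]]])

```text
t: 38.4
ee_pos: [581.3, -62.0, 293.3]
orientation: [-3.13, -0.27, 0.0]
ft_force: [0.8, 0.1, 0.1]
width: 0.8
grasp_force: 0.0
```

There is no contact at 293.3, where I met the peg at 295 or higher before pressing, so it kept its depth. I'll retreat and hand in.

Request:
step_arm(targets=[[[0,0,0.5,0,0,0,0],[0,0,0.9,0,0,0,0],[-0.3,0,0.8,0,0,0,0],[-0.3,-0.2,0.3,0,0,0,0],[0,0,0,0,0,0,0]]])

```text
t: 39.02
ee_pos: [550.9, -72.3, 419.6]
orientation: [3.129, 0.269, 0.004]
ft_force: [0.1, 0.4, 0.7]
width: 0.3
grasp_force: 0.0
```

```bash
python3 -c "
from workcell import ctrl
print(ctrl.close_job())"
```

```text
the job is handed in; nothing more can be done
None
```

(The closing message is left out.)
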